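# Level the trim-weight balance

### The job

The four trim weights for the two coupling halves have to be shared out evenly: pull the right weight out of the full left-hand pan and seat it in the empty socket of the right-hand pan so that the balance comes to rest level, with every weight upright and fully home in a socket. The empty socket's slide block may be clamped anywhere along its slot, so feel for it gently: do not force, drop or jam a weight on the delicate pans or push on the balance with the gripper, and leave the other things on the bench where they are.

Things in the scene. Friction and masses are not known exactly. Their poses are not given: they have to be found in the camera images.
- weight1_grip (a point): Plain steel trim weight, 100 g (3 percent either way): round body 26 mm across, 22 mm high; round knob on top, 18 mm across, 34 mm high; spigot below, 14 mm across, 14 mm long, chamfered. Point: on its axis, in the knob where to grip, 22 mm above the body's top, 44 mm above the body's underside (which rests on the pan when fully home). z along the axis, up.
- weight2_grip (a point): Plain steel trim weight, 200 g (3 percent either way): round body 36 mm across, 22 mm high; round knob on top, 18 mm across, 34 mm high; spigot below, 14 mm across, 14 mm long, chamfered. Point: on its axis, in the knob where to grip, 22 mm above the body's top, 44 mm above the body's underside (which rests on the pan when fully home). z along the axis, up.
- weight3_grip (a point): Plain steel trim weight, 300 g (3 percent either way): round body 44 mm across, 22 mm high; round knob on top, 18 mm across, 34 mm high; spigot below, 14 mm across, 14 mm long, chamfered. Point: on its axis, in the knob where to grip, 22 mm above the body's top, 44 mm above the body's underside (which rests on the pan when fully home). z along the axis, up.
- weight4_grip (a point): Plain steel trim weight, 400 g (3 percent either way): round body 50 mm across, 22 mm high; round knob on top, 18 mm across, 34 mm high; spigot below, 14 mm across, 14 mm long, chamfered. Point: on its axis, in the knob where to grip, 22 mm above the body's top, 44 mm above the body's underside (which rests on the pan when fully home). z along the axis, up.
- a_front (a point): Front socket of the full pan (left, +y): three sockets in a row 70 mm apart, each with a weight at the start, in any order. Pan 220 by 70 mm, top 85 mm above the table when level. Hole 16 mm square, through the 18 mm thick block. Point: centre of the hole's mouth on the block's top face; moves with the pan. x along the pan to its back end, y across, z up.
- a_mid (a point): Middle socket of the full pan. Hole 16 mm square, through the 18 mm thick block. Point: centre of the hole's mouth on the block's top face; moves with the pan. x along the pan to its back end, y across, z up.
- a_back (a point): Back socket of the full pan. Hole 16 mm square, through the 18 mm thick block. Point: centre of the hole's mouth on the block's top face; moves with the pan. x along the pan to its back end, y across, z up.
- b_front (a point): Front socket of the right-hand pan (240 mm from the other, same size and height), with the one remaining weight in it at the start. Hole 16 mm square, through the 18 mm thick block. Point: centre of the hole's mouth on the block's top face; moves with the pan. x along the pan to its back end, y across, z up.
- b_slot (a point): Front mark of the right-hand pan's slot, top-face height, 94.5 mm behind its front socket, fixed on the pan. Clamped in the slot (40 N) is a flush steel slide block, 76 by 46 mm, with the empty 15.5 mm square socket in its middle. The socket's centre lies 4 to 32 mm behind this mark (+x), 0 in y: find it by sight, or draw the spigot lightly along x over the block until it drops in.
- pan_b (a joint): Height of the right-hand pan (m): 0 = pans level, positive = right-hand pan up, left-hand pan down as much. Pans stay flat, moving only up and down, 15 mm either way. Sprung: a pan sinks 1.1 mm for each 100 g it carries more than the other (a 4.5 N push: 5 mm). The needle on the far side, between the pans, stands upright when level.
- balance: The balance: grey fixed base 200 mm (x) by 320 mm (y), origin under its middle at table height; x runs along the pans, front (robot's side) to back. Between the pans, at its back, a pointer plate stands 99 mm high.
- hex_nut: Bystander: steel nut, 28 mm across, 14 mm high, lying on the 34 mm high deck between the pans. Origin under its middle.
- loose_bolt: Bystander: dark bolt 61 mm long, lying along its x on the table.
- spanner: Bystander: spanner 180 mm long, lying on the table to the left.
- shim_ring: Bystander: brass shim disc 60 mm across, 8 mm high, on the table to the right.

How it is judged (in metres and radians):
On the way, in this order (a step that is already met when the one before it is completed fails the run):
1. a weight has been pulled out and carried away from its socket (distance of any of weight1_grip, weight2_grip, weight3_grip, weight4_grip from where it was at the start of the episode above 0.06 m), for 0.1 s.
2. a weight is fully home in the slide block's socket (((x of weight1_grip in the frame of b_slot between 0 and 0.036 m and y of weight1_grip in the frame of b_slot between -0.005 and 0.005 m and z of weight1_grip in the frame of b_slot between 0.04 and 0.047 m) or (x of weight2_grip in the frame of b_slot between 0 and 0.036 m and y of weight2_grip in the frame of b_slot between -0.005 and 0.005 m and z of weight2_grip in the frame of b_slot between 0.04 and 0.047 m) or (x of weight3_grip in the frame of b_slot between 0 and 0.036 m and y of weight3_grip in the frame of b_slot between -0.005 and 0.005 m and z of weight3_grip in the frame of b_slot between 0.04 and 0.047 m) or (x of weight4_grip in the frame of b_slot between 0 and 0.036 m and y of weight4_grip in the frame of b_slot between -0.005 and 0.005 m and z of weight4_grip in the frame of b_slot between 0.04 and 0.047 m))), for 0.2 s.
At the end, for the whole second after the job is handed in: The pans are at rest within 1.5 mm of level; all four weights are fully home (to 4 mm), upright (within 0.12 rad) and centred (to 5 mm) in sockets of the two pans, one of them in the slide block's socket (((x of weight1_grip in the frame of b_slot between 0 and 0.036 m and y of weight1_grip in the frame of b_slot between -0.005 and 0.005 m and z of weight1_grip in the frame of b_slot between 0.04 and 0.047 m) or (x of weight2_grip in the frame of b_slot between 0 and 0.036 m and y of weight2_grip in the frame of b_slot between -0.005 and 0.005 m and z of weight2_grip in the frame of b_slot between 0.04 and 0.047 m) or (x of weight3_grip in the frame of b_slot between 0 and 0.036 m and y of weight3_grip in the frame of b_slot between -0.005 and 0.005 m and z of weight3_grip in the frame of b_slot between 0.04 and 0.047 m) or (x of weight4_grip in the frame of b_slot between 0 and 0.036 m and y of weight4_grip in the frame of b_slot between -0.005 and 0.005 m and z of weight4_grip in the frame of b_slot between 0.04 and 0.047 m)) and ((x of weight1_grip in the frame of a_front between -0.005 and 0.005 m and y of weight1_grip in the frame of a_front between -0.005 and 0.005 m and z of weight1_grip in the frame of a_front between 0.04 and 0.047 m) or (x of weight1_grip in the frame of a_mid between -0.005 and 0.005 m and y of weight1_grip in the frame of a_mid between -0.005 and 0.005 m and z of weight1_grip in the frame of a_mid between 0.04 and 0.047 m) or (x of weight1_grip in the frame of a_back between -0.005 and 0.005 m and y of weight1_grip in the frame of a_back between -0.005 and 0.005 m and z of weight1_grip in the frame of a_back between 0.04 and 0.047 m) or (x of weight1_grip in the frame of b_front between -0.005 and 0.005 m and y of weight1_grip in the frame of b_front between -0.005 and 0.005 m and z of weight1_grip in the frame of b_front between 0.04 and 0.047 m) or (x of weight1_grip in the frame of b_slot between 0 and 0.036 m and y of weight1_grip in the frame of b_slot between -0.005 and 0.005 m and z of weight1_grip in the frame of b_slot between 0.04 and 0.047 m)) and ((x of weight2_grip in the frame of a_front between -0.005 and 0.005 m and y of weight2_grip in the frame of a_front between -0.005 and 0.005 m and z of weight2_grip in the frame of a_front between 0.04 and 0.047 m) or (x of weight2_grip in the frame of a_mid between -0.005 and 0.005 m and y of weight2_grip in the frame of a_mid between -0.005 and 0.005 m and z of weight2_grip in the frame of a_mid between 0.04 and 0.047 m) or (x of weight2_grip in the frame of a_back between -0.005 and 0.005 m and y of weight2_grip in the frame of a_back between -0.005 and 0.005 m and z of weight2_grip in the frame of a_back between 0.04 and 0.047 m) or (x of weight2_grip in the frame of b_front between -0.005 and 0.005 m and y of weight2_grip in the frame of b_front between -0.005 and 0.005 m and z of weight2_grip in the frame of b_front between 0.04 and 0.047 m) or (x of weight2_grip in the frame of b_slot between 0 and 0.036 m and y of weight2_grip in the frame of b_slot between -0.005 and 0.005 m and z of weight2_grip in the frame of b_slot between 0.04 and 0.047 m)) and ((x of weight3_grip in the frame of a_front between -0.005 and 0.005 m and y of weight3_grip in the frame of a_front between -0.005 and 0.005 m and z of weight3_grip in the frame of a_front between 0.04 and 0.047 m) or (x of weight3_grip in the frame of a_mid between -0.005 and 0.005 m and y of weight3_grip in the frame of a_mid between -0.005 and 0.005 m and z of weight3_grip in the frame of a_mid between 0.04 and 0.047 m) or (x of weight3_grip in the frame of a_back between -0.005 and 0.005 m and y of weight3_grip in the frame of a_back between -0.005 and 0.005 m and z of weight3_grip in the frame of a_back between 0.04 and 0.047 m) or (x of weight3_grip in the frame of b_front between -0.005 and 0.005 m and y of weight3_grip in the frame of b_front between -0.005 and 0.005 m and z of weight3_grip in the frame of b_front between 0.04 and 0.047 m) or (x of weight3_grip in the frame of b_slot between 0 and 0.036 m and y of weight3_grip in the frame of b_slot between -0.005 and 0.005 m and z of weight3_grip in the frame of b_slot between 0.04 and 0.047 m)) and ((x of weight4_grip in the frame of a_front between -0.005 and 0.005 m and y of weight4_grip in the frame of a_front between -0.005 and 0.005 m and z of weight4_grip in the frame of a_front between 0.04 and 0.047 m) or (x of weight4_grip in the frame of a_mid between -0.005 and 0.005 m and y of weight4_grip in the frame of a_mid between -0.005 and 0.005 m and z of weight4_grip in the frame of a_mid between 0.04 and 0.047 m) or (x of weight4_grip in the frame of a_back between -0.005 and 0.005 m and y of weight4_grip in the frame of a_back between -0.005 and 0.005 m and z of weight4_grip in the frame of a_back between 0.04 and 0.047 m) or (x of weight4_grip in the frame of b_front between -0.005 and 0.005 m and y of weight4_grip in the frame of b_front between -0.005 and 0.005 m and z of weight4_grip in the frame of b_front between 0.04 and 0.047 m) or (x of weight4_grip in the frame of b_slot between 0 and 0.036 m and y of weight4_grip in the frame of b_slot between -0.005 and 0.005 m and z of weight4_grip in the frame of b_slot between 0.04 and 0.047 m)) and value of joint pan_b between -0.0015 and 0.0015 m and velocity of joint pan_b between -0.01 and 0.01 m/s and angle between each of weight1_grip, weight2_grip, weight3_grip, weight4_grip's own z axis and vertical below 0.12 rad); the robot touches nothing.
It fails at once if a bystander is shifted by more than 30 mm (distance of any of hex_nut, loose_bolt, spanner, shim_ring from where it was at the start of the episode above 0.03 m).
It fails at once if a weight is pressed, dropped or jammed against the balance with more than 20 N (contact force between any of weight1, weight2, weight3, weight4 and balance above 20 N).
It fails at once if the fingers or the arm push on the balance with more than 10 N (contact force between any of the fingers, the arm and balance above 10 N).
It also fails if it takes over 43 s, if anything falls off the work surface, if the arm or the gripper's body presses on something with over 40 N, if the wrist force passes 120 N, or if a joint passes its speed limit or range.

### The arm

A 6-joint arm with a two-finger parallel gripper is mounted at the origin on the work surface. World frame = base frame: x ahead of the robot, y to its left, z up, the work surface at z = 0. Lengths are in m, angles in degrees, forces in N, time in s.
With the tool pointing down it reaches from about 0.375 to 0.9 m from the base axis. Payload 3.1 kg.
Tool frame: the origin (TCP) lies midway between the tips of the shut fingers; the grasp point (between the pads) lies 19 mm behind it; z points along the fingers, y is the direction in which the jaws open and shut (so a half turn about z gives the same grasp; the last joint's range is limited). The gripper opens to 87 mm and grips with 3 to 60 N. Pads are 19 mm wide; open, the fingers measure 117 mm over their backs; the gripper's body (75 mm by 190 mm) begins 51 mm behind the grasp point.
Start: joints at [-73.883, 30.224, 82.088, -0, 67.689, -10.227], TCP at [0.277, -0.56, 0.223] pointing down, gripper open.
Joint ranges: [-176.69, 176.69], [-43.24, 126.21], [12.49, 139.97], [-82, 262], [0, 151.66], [-163.58, 163.58]. Speed limits (degrees/s): [159.86, 159.86, 180, 180, 180, 180].

### API

Orientations are given as a 3x3 rotation matrix whose columns are the frame's x, y, z axes.
In Python, from rig import status, vision, bot, models gives the robot as it stands.
- The arm moves only by the tool send_rows, never from a script. Its argument "moves" is a list of rows, each a list of 7 numbers: the shift along the tool's x, y, z in units of 25 mm (1.0 is 25 mm), then the turn, a rotation vector about the tool's x, y, z in units of 10 degrees (1.0 is 10 degrees), then the closure, from -1 (fully open) to 1 (shut), so that 0 is half open. In form: [[dx, dy, dz, rx, ry, rz, hand], ...]. A call has 1 to 12 rows; each row shifts and turns the commanded pose from where the row before left it, along the tool's axes as they then stand; what a row does not reach is not made up. A row lasts 1/8 s, in which the tool goes at most 62.5 mm and 10.7 degrees, less where a joint would pass 70% of its speed; a pose out of reach is approached as far as the arm can. A call is refused whole if a number of a shift passes 1 or a number of a turn 1, either way. A call with a gripper value outside its range is refused whole. The fingers move at their own pace and stop on an object; the grip force is fixed at half the most. Time passes only in rows, so rows that do not move let the fingers close. It gives the time, the measured TCP pose, the force and the opening at its end, in the units of the state.
- status.read_state(): the state, without advancing time (a new reading comes with each control period).
- vision.capture(name): name is "scene" or "top"; returns a dict with "img" (384x512x3 uint8, red, green, blue), "depth" (384x512 float32, m along the optical axis (not along the pixel's ray), 0 where there is no reading), "fx", "fy", "cx", "cy" (pixels), "pose" (4x4, takes a point from camera to world coordinates). Camera axes: x right, y up, looking along -z (the intrinsics and any distortion apply to the point x, -y, -z); pixel columns grow to the right and rows downward; lengths in m; the calibration is good to about 2 mm. A picture is of the moment at which its call begins.
- bot.hand_in(): hands the job in, once; it reports no verdict.
Trained networks look in the newest picture that a camera, given by its name, has taken for a name from the list of things; names that differ only in an ending like _2 or _b are one class to them, and where a whole thing is asked for, a point or a joint stands for the part that bears it (a point fixed in the world has none). Each returns a list of dicts, best first, with "confidence" (0 to 1); they miss things now and then, are a little off and sometimes report something else, mostly with a low value. They report only what shows in the picture. A call takes as long as a camera call.
- models.masks_of(camera, name): "mask" (384x512 bool, what is visible of it) and "extent" ([left, top, right, bottom] in pixels, round what is visible of it).
- models.landmark_of(camera, name): "point" ([column, row] in pixels: a listed point, or the origin of a listed thing).
The state is a dict: "time_s": time; "joint_positions": joint angles; "qvel": joint speeds; "tau": joint torques, N m; "position": TCP position; "tcp_rot": TCP orientation; "force": force on the tool from outside, world axes, zero at the start; "moment": the same for the moment, N m; "opening": opening from 0.0 (shut) to 1.0 (fully open).
Only numpy, scipy, OpenCV 4.12 (cv2) and the standard library are available. Lean on these libraries where they do the work, as an engineer would, in place of code of your own. Each camera call takes 0.05 s, during which the arm holds its last target.

## Working session

There is one attempt and no reset: what is moved stays moved. The work goes in short steps, Python scripts to look and compute and a tool call to move; the robot and the scene stay as the last step left them, time stands still between calls to the robot, and variables do not carry over. Pictures are saved under pics/ and viewed, and the job is handed in when it is done.

Besides the shell and the picture viewer there is one more tool, called after "Call:" as name([rows], argument=value, ...), one row to a line, values as JSON. send_rows: Moves the arm, as the interface text tells. Its arguments: {"type":"object","properties":{"moves":{"type":"array"}},"required":["moves"]}

```bash
ls; mkdir -p pics
cat > h.py <<'E'
import numpy as np, cv2
from rig import status, vision, bot, models
def world(c,u,v,d):
    x=(u-c["cx"])/c["fx"]*d; y=(v-c["cy"])/c["fy"]*d
    return (c["pose"]@np.array([x,-y,-d,1]))[:3]
def ray_z(c,u,v,z):
    o=c["pose"][:3,3]; r=c["pose"][:3,:3]@np.array([(u-c["cx"])/c["fx"],-(v-c["cy"])/c["fy"],-1])
    return o+r*(z-o[2])/r[2]
def cloud(c):
    v,u=np.mgrid[0:384,0:512]; d=c["depth"]
    p=np.stack([(u-c["cx"])/c["fx"]*d,-(v-c["cy"])/c["fy"]*d,-d],-1)
    w=p@c["pose"][:3,:3].T+c["pose"][:3,3]; w[d==0]=np.nan
    return w
E
python3 - <<'E'
from h import *
s=status.read_state()
print({k:np.round(v,3).tolist() for k,v in s.items()})
for n in ["scene","top"]:
    c=vision.capture(n)
    np.savez(f"{n}0.npz",**c)
    print(n,{k:c[k] for k in ["fx","fy","cx","cy"]},[k for k in c],np.round(c["pose"],3).tolist())
    cv2.imwrite(f"pics/{n}0.png",cv2.resize(c["img"][:,:,::-1],(800,600),interpolation=cv2.INTER_CUBIC))
    for t in ["weight1_grip","weight2_grip","weight3_grip","weight4_grip","a_front","a_mid","a_back","b_front","b_slot","balance","hex_nut","pan_b"]:
        try:
            for r in models.landmark_of(n,t)[:2]:
                u,v=r["point"]; d=c["depth"][int(round(v)),int(round(u))]
                print(t,round(r["confidence"],2),np.round(r["point"],1),np.round(world(c,u,v,d),4))
        except Exception as e: print(t,e)
E
```

```text
pics
{'time_s': 0.0, 'joint_positions': [-73.883, 30.28, 82.156, -0.0, 67.688, -10.227], 'qvel': [0.045, 0.048, -0.125, -0.039, -0.02, -0.003], 'tau': [0.0, -44.004, -17.66, 0.063, 0.059, -0.0], 'position': [0.277, -0.559, 0.222], 'tcp_rot': [[0.896, 0.444, -0.001], [0.444, -0.896, 0.002], [0.0, -0.002, -1.0]], 'force': [0.619, 1.009, -0.619], 'moment': [-0.004, -0.012, -0.054], 'opening': 1.0}
scene {'fx': 497.08619368264016, 'fy': 497.08619368264016, 'cx': 250.41699065642345, 'cy': 194.03774629937516} ['img', 'depth', 'fx', 'fy', 'cx', 'cy', 'pose'] [[0.637, -0.649, 0.416, 0.954], [0.771, 0.537, -0.343, -0.354], [-0.001, 0.539, 0.842, 1.025], [0.0, 0.0, 0.0, 1.0]]
weight1_grip 0.48 [302.6 154.1] [0.506  0.166  0.1352]
weight2_grip 0.72 [350.3 195.6] [0.6511 0.1696 0.1341]
weight3_grip 0.61 [220.6 213.8] [ 0.5182 -0.0748  0.1486]
weight4_grip 0.9 [323.7 178.1] [0.5791 0.1624 0.1255]
a_front 0.59 [297.9 165.7] [0.5054 0.1561 0.099 ]
a_mid 0.72 [322.5 186.7] [0.5845 0.1573 0.1026]
a_back 0.65 [346.2 206.2] [0.654  0.1614 0.1029]
b_front 0.83 [227.9 225.6] [ 0.5321 -0.0686  0.1112]
b_s
[... 769 characters left out ...]
2] [ 0.512  -0.0658  0.1417]
weight4_grip 0.61 [196.6 164.6] [0.5727 0.17   0.1364]
a_front 0.9 [198.3 191.5] [0.4974 0.1675 0.1051]
a_mid 0.65 [276.8 154.3] [ 0.6201 -0.07    0.0701]
a_mid 0.61 [199.7 169.9] [0.563  0.1648 0.1045]
a_back 0.64 [199.9 144.1] [0.6415 0.1653 0.1086]
b_front 0.58 [279.1 185.1] [ 0.5118 -0.0707  0.1457]
b_slot 0.91 [275.6 155. ] [ 0.6175 -0.0661  0.0717]
balance 0.85 [241.  171.3] [0.5723 0.0422 0.034 ]
hex_nut 0.56 [235.6 173.1] [0.5641 0.0589 0.0469]
hex_nut 0.26 [281.3 187.4] [ 0.5102 -0.0801  0.1093]
pan_b it knows: a_back, a_front, a_mid, b_front, b_slot, balance, hex_nut, loose_bolt, shim_ring, spanner, weight1_grip, weight2_grip, weight3_grip, weight4_grip
```

View pics/scene0.png

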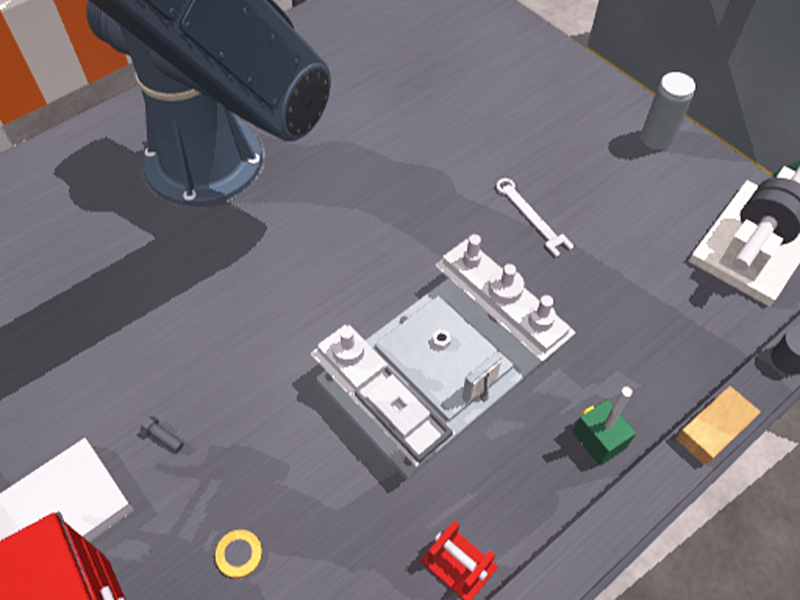

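View pics/top0.png

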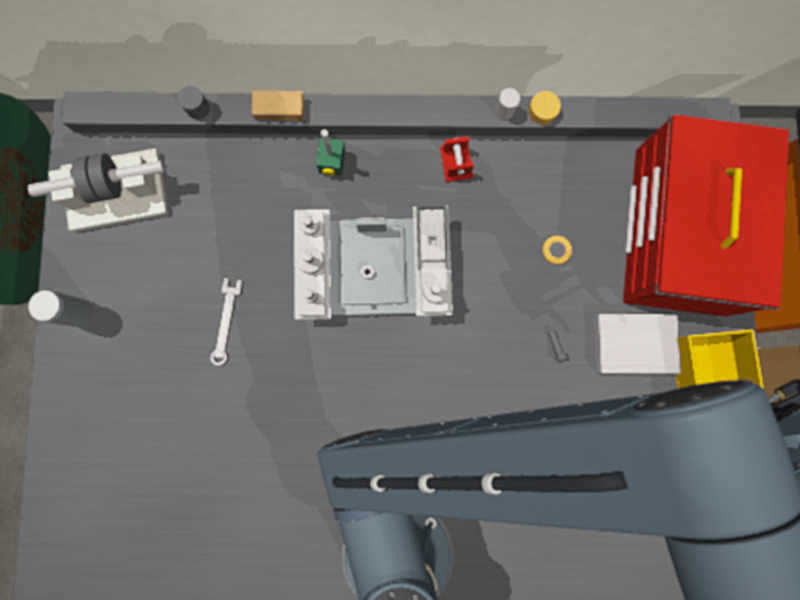

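The left pan holds a small (front), large (middle) and medium (back) weight. The right pan holds one large weight at the front, with the slide block's socket behind it. Next I'll zoom in and measure.

Run:
```python
from h import *
S=dict(np.load("scene0.npz")); T=dict(np.load("top0.npz"))
def crop(c,x0,y0,w,h,k,f): cv2.imwrite(f,cv2.resize(np.ascontiguousarray(c["img"][y0:y0+h,x0:x0+w,::-1]),None,fx=k,fy=k,interpolation=cv2.INTER_CUBIC))
crop(S,195,140,180,165,4,"pics/s_crop.png"); crop(T,180,125,115,85,6,"pics/t_crop.png")
# pan heights
for nm,c in (("S",S),("T",T)):
    w=cloud(c)
    for p,y0,y1,zs in (("A",.13,.21,(.06,.10)),("B",-.11,-.03,(.06,.11))):
        m=(w[...,1]>y0)&(w[...,1]<y1)&(w[...,0]>.44)&(w[...,0]<.72)&(w[...,2]>zs[0])&(w[...,2]<zs[1])
        q=w[m]; h,e=np.histogram(q[:,2],bins=np.arange(.06,.112,.002)); print(nm,p,len(q),dict(zip(np.round(e,3),h)))
        z=e[np.argmax(h)]+.001; k=q[abs(q[:,2]-z)<.003]
        print(" z",k[:,2].mean(),"x",np.percentile(k[:,0],[0.5,99.5]),"y",np.percentile(k[:,1],[.5,99.5]), cv2.minAreaRect((k[:,:2]*1000).astype(np.float32)))
```

```text
S A 1976 {np.float64(0.06): np.int64(193), np.float64(0.062): np.int64(179), np.float64(0.064): np.int64(113), np.float64(0.066): np.int64(41), np.float64(0.068): np.int64(38), np.float64(0.07): np.int64(49), np.float64(0.072): np.int64(43), np.float64(0.074): np.int64(43), np.float64(0.076): np.int64(142), np.float64(0.078): np.int64(392), np.float64(0.08): np.int64(346), np.float64(0.082): np.int64(151), np.float64(0.084): np.int64(37), np.float64(0.086): np.int64(21), np.float64(0.088): np.int64(22), np.float64(0.09): np.int64(33), np.float64(0.092): np.int64(23), np.float64(0.094): np.int64(22), np.float64(0.096): np.int64(30), np.float64(0.098): np.int64(58), np.float64(0.1): np.int64(0), np.float64(0.102): np.int64(0), np.float64(0.104): np.int64(0), np.float64(0.106): np.int64(0), np.float64(0.108): np.int64(0)}
 z 0.07948451565986542 x [0.47108421 0.68016414] y [0.14298257 0.1976834 ] ((574.8348388671875, 170.55062866210938), (212.1676788330078, 53.2369270324707), 1.5306915044784546)
S B 2929 {np.float64(0.06): np.int64(0), np.float64(0.062): np.int64(1), np.float64(0.064): n
[... 2215 characters left out ...]
21), np.float64(0.078): np.int64(23), np.float64(0.08): np.int64(46), np.float64(0.082): np.int64(73), np.float64(0.084): np.int64(101), np.float64(0.086): np.int64(186), np.float64(0.088): np.int64(215), np.float64(0.09): np.int64(132), np.float64(0.092): np.int64(38), np.float64(0.094): np.int64(8), np.float64(0.096): np.int64(4), np.float64(0.098): np.int64(2), np.float64(0.1): np.int64(0), np.float64(0.102): np.int64(2), np.float64(0.104): np.int64(0), np.float64(0.106): np.int64(12), np.float64(0.108): np.int64(40)}
 z 0.08880050123284418 x [0.48069392 0.6825058 ] y [-0.09670202 -0.04173076] ((585.3890380859375, -70.0438232421875), (210.38429260253906, 58.1572265625), 1.779510736465454)
```

View crops.

View pics/s_crop.png

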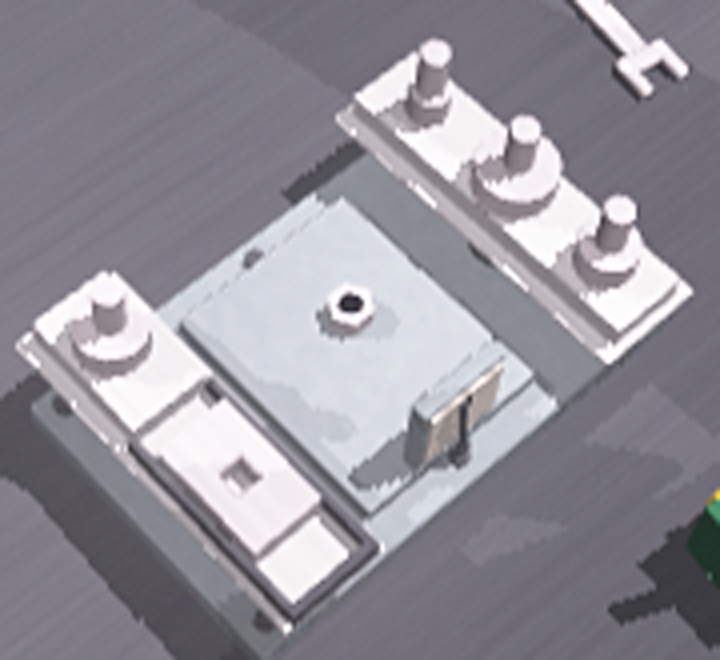

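View pics/t_crop.png

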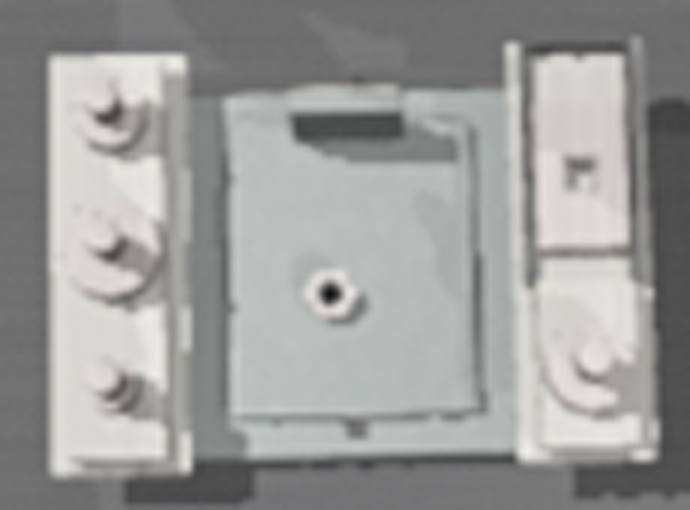

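Run:
```python
from h import *
S=dict(np.load("scene0.npz")); T=dict(np.load("top0.npz"))
for nm,c,uv in (("S",S,(255.5,258.3)),("T",T,(276.6,153.8))):
    w=cloud(c)
    # refine hole: dark / deep patch
    u,v=map(int,np.round(uv))
    print(nm,"hole guess",np.round(ray_z(c,uv[0]-.0,uv[1]-.0,.0888),4))
    print(np.round(w[v-6:v+7,u-6:u+7,2]*1000).astype(int))
    print(c["img"][v-6:v+7,u-6:u+7].mean(-1).astype(int))
    for t,pz,x,y in (("front",.0805,.505,.168),("mid",.0805,.576,.168),("back",.0805,.652,.17),("b",.0888,.512,-.07)):
        m=(abs(w[...,0]-x)<.03)&(abs(w[...,1]-y)<.03)&(w[...,2]>pz+.048)
        vv,uu=np.where(m); z=np.median(w[m][:,2])
        q=ray_z(c,uu.mean(),vv.mean(),pz+.056)
        m2=(abs(w[...,0]-x)<.04)&(abs(w[...,1]-y)<.04)&(abs(w[...,2]-pz-.022)<.004)
        print(t,m.sum(),round(z,4),"top ctr",np.round(q,4),"mean",np.round(w[m].mean(0),4),"body", m2.sum(),np.round(w[m2].mean(0),4),np.round(np.ptp(w[m2],axis=0),3))
```

```text
S hole guess [ 0.6187 -0.0653  0.0888]
[[91 89 89 88 91 89 89 87 90 91 88 88 86]
 [89 88 91 85 88 88 88 88 87 91 89 90 89]
 [89 88 89 88 88 87 90 90 91 88 88 88 88]
 [90 86 88 88 88 87 86 89 93 89 89 90 89]
 [91 90 89 85 81 80 84 86 89 87 90 87 88]
 [91 83 82 79 73 74 78 84 88 89 91 90 88]
 [88 83 77 72 71 73 77 77 83 89 90 88 92]
 [80 78 77 71 70 74 71 77 78 84 89 89 89]
 [89 74 69 71 71 72 74 70 76 91 85 91 88]
 [87 85 73 68 74 72 71 69 89 90 90 88 87]
 [91 89 88 71 71 72 70 87 90 88 92 91 89]
 [89 88 87 87 72 71 88 90 88 88 89 87 89]
 [90 88 91 89 88 90 85 90 87 86 91 89 87]]
[[249 248 248 248 246 244 248 248 248 248 248 249 251]
 [248 249 249 248 240 227 246 249 248 248 248 248 250]
 [248 250 250 244 209 171 231 246 249 248 248 248 248]
 [247 246 241 209 147 116 180 229 248 249 248 248 247]
 [240 221 188 144 126 115 127 178 237 247 249 248 248]
 [221 173 146 139 137 127 113 137 196 234 247 249 245]
 [173 147 149 138 155 151 124 124 135 181 215 247 239]
 [183 164 199 151 162 163 150 122 109 129 192 243 239]
 [236 214 245 221 156 160 162 156 140 206 237 241 239]
 [244 234 243 250 2
[... 5026 characters left out ...]
 214 211 205 203 205]
 [218 217 215 215 217 218 216 216 219 218 210 203 204]
 [218 217 214 215 216 217 216 216 218 220 216 210 209]]
front 32 0.1349 top ctr [0.507  0.1676 0.1365] mean [0.5073 0.1679 0.1348] body 19 [0.5041 0.1633 0.1033] [0.021 0.021 0.007]
mid 29 0.1351 top ctr [0.5762 0.1697 0.1365] mean [0.5764 0.1698 0.1355] body 164 [0.576  0.1683 0.1022] [0.047 0.049 0.008]
back 30 0.1356 top ctr [0.6455 0.1715 0.1365] mean [0.6457 0.1716 0.1357] body 59 [0.643  0.1699 0.1023] [0.032 0.031 0.007]
b 30 0.1447 top ctr [ 0.5162 -0.0716  0.1448] mean [ 0.5162 -0.0716  0.1447] body 124 [ 0.5148 -0.0713  0.1106] [0.04  0.039 0.007]<stdin>:8: RuntimeWarning: invalid value encountered in cast
```

Run:
```python
from h import *
from scipy.optimize import minimize
yaw=np.radians(1.65); R=np.array([[np.cos(yaw),-np.sin(yaw)],[np.sin(yaw),np.cos(yaw)]])
def proj(c,P):
    q=(P-c["pose"][:3,3])@c["pose"][:3,:3]; return np.stack([c["cx"]+c["fx"]*q[:,0]/-q[:,2], c["cy"]+c["fy"]*q[:,1]/q[:,2]],1)
for nm in ("scene","top"):
    c=dict(np.load(nm+"0.npz")); w=cloud(c)
    m=(abs(w[...,0]-.618)<.025)&(abs(w[...,1]+.068)<.02)
    if nm=="scene": m|=False
    v0,u0=[int(a.mean()) for a in np.where(m)]
    D=np.clip((.0888-w[...,2])/.012,0,1); D=np.nan_to_num(D)
    win=np.s_[v0-9:v0+10,u0-9:u0+10]
    def cost(p):
        sq=np.array([[1,1],[1,-1],[-1,-1],[-1,1]])*.00775@R.T+p
        px=proj(c,np.c_[sq,np.full(4,.0875 if False else .0888)])
        k=16; im=np.zeros((19*k,19*k),np.uint8)
        cv2.fillPoly(im,[np.round((px-[u0-9,v0-9]+.5)*k).astype(np.int32)],255)
        im=cv2.resize(im,(19,19),interpolation=cv2.INTER_AREA)/255.
        return ((im-D[win])**2).sum()
    best=min((cost(np.array([x,y])),x,y) for x in np.arange(.605,.635,.0005) for y in np.arange(-.08,-.055,.0005))
    print(nm,best)
    # same for b_front knob & direction
    b=np.array([.5164,-.0717]); d=R.T@(np.array(best[1:])-b); print("offset from b_front in pan frame",d)
```

```text
scene (np.float64(9.423854573285857), np.float64(0.6189999999999984), np.float64(-0.06849999999999999))
offset from b_front in pan frame [0.1026496  0.00024441]
top (np.float64(38.14612513729462), np.float64(0.6189999999999984), np.float64(-0.06899999999999999))
offset from b_front in pan frame [ 0.1026352  -0.00025538]
```

Call:
send_rows([
  [0,0,0,0,0,0.82,-1],
  [0,0,0,0,0,0.82,-1],
  [0,0,0,0,0,0.82,-1],
  [0.54,-1,0,0,0,0,-1],
  [0.54,-1,0,0,0,0,-1],
  [0.54,-1,0,0,0,0,-1],
  [0.54,-1,0,0,0,0,-1],
  [0.54,-1,0,0,0,0,-1],
  [0.54,-1,0,0,0,0,-1],
  [0.54,-1,0,0,0,0,-1],
  [0.54,-1,0,0,0,0,-1],
  [0.54,-1,0,0,0,0,-1],
])

```text
time_s: 2.7
position: [0.3925, -0.3301, 0.2227]
tcp_rot: [[1.0, 0.031, 0.0], [0.031, -1.0, -0.0], [0.0, 0.0, -1.0]]
force: [-0.8, -0.1, -0.4]
opening: 1.0
```

Call:
send_rows([
  [0.54,-1,0,0,0,0,-1],
  [0.54,-1,0,0,0,0,-1],
  [0.54,-1,0,0,0,0,-1],
  [0.54,-1,0,0,0,0,-1],
  [0.54,-1,0,0,0,0,-1],
  [0.54,-1,0,0,0,0,-1],
  [0.54,-1,0,0,0,0,-1],
  [0.54,-1,0,0,0,0,-1],
  [0.54,-1,0,0,0,0,-1],
  [0.54,-1,0,0,0,0,-1],
  [0.54,-1,0,0,0,0,-1],
  [0.54,-1,0,0,0,0,-1],
])

```text
time_s: 4.2
position: [0.545, -0.0253, 0.2227]
tcp_rot: [[1.0, 0.031, 0.0], [0.031, -1.0, -0.0], [0.0, 0.0, -1.0]]
force: [0.6, -0.1, 0.3]
opening: 1.0
```

Call:
send_rows([
  [0.54,-1,0,0,0,0,-1],
  [0.54,-1,0,0,0,0,-1],
  [0.54,-1,0,0,0,0,-1],
  [0.54,-1,0,0,0,0,-1],
  [0.54,-1,0,0,0,0,-1],
  [0.54,-1,0,0,0,0,-1],
  [0.54,-1,0,0,0,0,-1],
  [0,0,0,0,0,0,0.1],
  [0,0,0,0,0,0,0.1],
])

```text
time_s: 5.32
position: [0.6332, 0.151, 0.2223]
tcp_rot: [[1.0, 0.031, -0.001], [0.031, -1.0, -0.001], [-0.001, 0.001, -1.0]]
force: [-0.5, -0.7, -0.1]
opening: 0.851
```

Call:
send_rows([
  [0.54,-0.78,0,0,0,0,0.1],
  [0,0,0.9,0,0,0,0.1],
  [0,0,0.9,0,0,0,0.1],
  [0,0,0.9,0,0,0,0.1],
  [0,0,0.9,0,0,0,0.1],
  [0,0,0.6,0,0,0,0.1],
  [0,0,0.3,0,0,0,0.1],
  [0,0,0,0,0,0,0.1],
])

```text
time_s: 6.32
position: [0.6467, 0.1707, 0.1099]
tcp_rot: [[1.0, 0.03, -0.001], [0.03, -1.0, -0.0], [-0.001, 0.0, -1.0]]
force: [1.4, 0.8, -0.2]
opening: 0.448
```

Run:
```python
from h import *
for n in ["scene","top"]:
    c=vision.capture(n); np.savez(f"{n}1.npz",**c)
s=status.read_state(); print(s["time_s"],s["position"],s["force"],s["opening"])
S=dict(np.load("scene1.npz")); T=dict(np.load("top1.npz"))
def crop(c,x0,y0,w,h,k,f): cv2.imwrite(f,cv2.resize(np.ascontiguousarray(c["img"][y0:y0+h,x0:x0+w,::-1]),None,fx=k,fy=k,interpolation=cv2.INTER_CUBIC))
crop(S,290,130,110,90,6,"pics/s1.png"); crop(T,150,100,110,90,6,"pics/t1.png")
```

```text
6.425 [0.64738914 0.17098763 0.1108577 ] [-0.50845528  0.20302431 -0.45920865] 0.4508854994090015
```

View pics/s1.png

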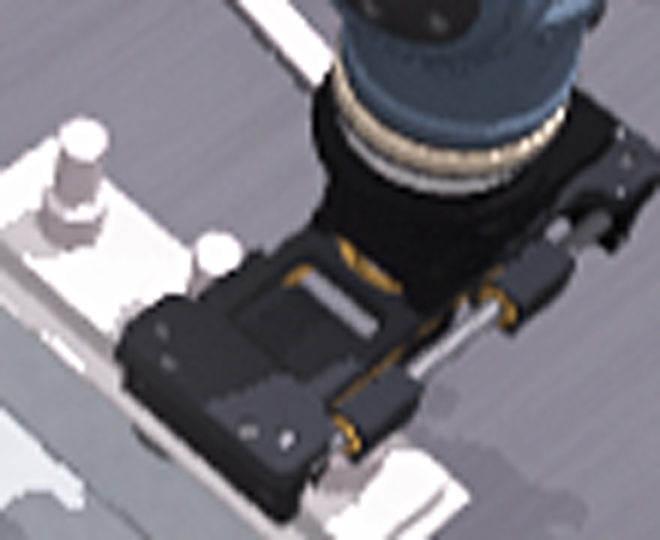

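View pics/t1.png

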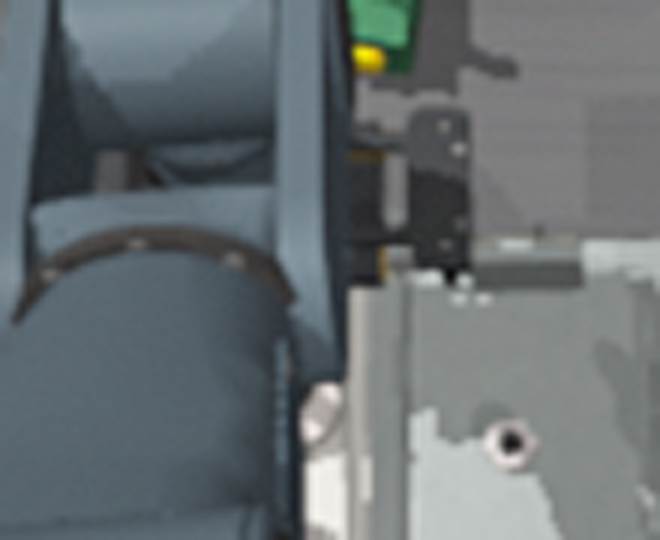

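The gripper is over the back weight and hides it in both views. I'll lower the last few millimetres and close in small steps, watching the force.

Call:
send_rows([
  [0,0,0.15,0,0,0,0.4],
  [0,0,0,0,0,0,0.5],
  [0,0,0,0,0,0,0.5],
  [0,0,0,0,0,0,0.53],
  [0,0,0,0,0,0,0.53],
])

```text
time_s: 7.05
position: [0.6469, 0.1715, 0.1065]
tcp_rot: [[1.0, 0.03, 0.0], [0.03, -1.0, 0.001], [0.0, -0.001, -1.0]]
force: [0.7, 1.8, 0.5]
opening: 0.24
```

Call:
send_rows([
  [0,0,0,0,0,0,0.55],
  [0,0,0,0,0,0,0.55],
])

```text
time_s: 7.3
position: [0.6469, 0.1713, 0.1065]
tcp_rot: [[1.0, 0.03, 0.0], [0.03, -1.0, 0.0], [0.0, -0.0, -1.0]]
force: [-0.3, 1.8, 1.5]
opening: 0.222
```

Call:
send_rows([
  [0,0,0,0,0,0,0.565],
  [0,0,0,0,0,0,0.565],
])

```text
time_s: 7.55
position: [0.6469, 0.1712, 0.1064]
tcp_rot: [[1.0, 0.03, 0.0], [0.03, -1.0, 0.0], [0.0, -0.0, -1.0]]
force: [0.8, 2.3, 1.6]
opening: 0.22
```

```bash
cat > f.py <<'E'
from h import *
F=[];P=[]
for i in range(5):
    vision.capture("top"); s=status.read_state(); F.append(s["force"]);P.append(s["position"])
print(s["time_s"],"F",np.mean(F,0).round(2),"sd",np.std(F,0).round(2),"P",np.mean(P,0).round(5),"op",round(s["opening"],4),"op_mm",s["opening"]*87, "M",np.round(s["moment"],3))
E
python3 f.py
```

```text
7.8 F [-0.13  2.52  1.32] sd [0.11 0.31 0.24] P [0.64687 0.17119 0.10638] op 0.2204 op_mm 19.175521959604044 M [ 0.568  0.    -0.023]
```

Call:
send_rows([
  [0,-0.02,0,0,0,0,0.565],
  [0,0,0,0,0,0,0.565],
])

```text
time_s: 8.05
position: [0.6468, 0.1714, 0.1063]
tcp_rot: [[1.0, 0.03, 0.0], [0.03, -1.0, -0.0], [0.0, 0.0, -1.0]]
force: [-0.0, 2.2, 0.6]
opening: 0.217
```

```bash
python3 f.py
```

```text
8.3 F [0.01 2.33 1.53] sd [0.44 0.43 0.43] P [0.6468  0.17145 0.10629] op 0.2184 op_mm 18.996698001582825 M [ 0.479 -0.001  0.016]
```

Call:
send_rows([
  [0,-0.02,0,0,0,0,0.565],
  [0,0,0,0,0,0,0.565],
])

```text
time_s: 8.55
position: [0.6467, 0.1719, 0.1062]
tcp_rot: [[1.0, 0.031, -0.0], [0.031, -1.0, -0.0], [-0.0, 0.0, -1.0]]
force: [0.2, 2.1, 0.9]
opening: 0.217
```

```bash
python3 f.py
```

```text
8.8 F [0.2  1.97 1.09] sd [0.59 0.6  0.46] P [0.64673 0.17196 0.10626] op 0.2159 op_mm 18.78474046542934 M [ 0.33   0.034 -0.022]
```

Call:
send_rows([
  [0,-0.03,0,0,0,0,0.565],
  [0,0,0,0,0,0,0.565],
])

```text
time_s: 9.05
position: [0.6467, 0.1727, 0.1062]
tcp_rot: [[1.0, 0.031, -0.0], [0.031, -1.0, -0.0], [-0.0, 0.0, -1.0]]
force: [-0.1, 1.2, 1.1]
opening: 0.218
```

```bash
python3 f.py
```

```text
9.3 F [-0.25  1.3   0.59] sd [0.37 0.6  0.43] P [0.64669 0.17271 0.10622] op 0.2199 op_mm 19.133104910986727 M [ 0.275  0.041 -0.007]
```

Call:
send_rows([
  [0,-0.02,0,0,0,0,0.57],
  [0,0,0,0,0,0,0.58],
  [0,0,0,0,0,0,0.58],
])

```text
time_s: 9.68
position: [0.6467, 0.1733, 0.1063]
tcp_rot: [[1.0, 0.03, -0.0], [0.03, -1.0, 0.0], [-0.0, -0.0, -1.0]]
force: [0.1, 1.4, 0.4]
opening: 0.21
```

```bash
python3 f.py
```

```text
9.925 F [-0.12  1.28  0.34] sd [0.4  0.42 0.23] P [0.64669 0.17331 0.10629] op 0.2108 op_mm 18.339371597439083 M [ 0.271 -0.018 -0.038]
```

Call:
send_rows([
  [0,-0.01,0,0,0,0,0.6],
  [0,0,0,0,0,0,0.6],
])

```text
time_s: 10.18
position: [0.6467, 0.1736, 0.1063]
tcp_rot: [[1.0, 0.03, -0.0], [0.03, -1.0, 0.0], [-0.0, -0.0, -1.0]]
force: [0.3, 1.8, 0.6]
opening: 0.202
```

```bash
python3 f.py
```

```text
10.425 F [-0.28  1.76  0.37] sd [0.41 0.54 0.26] P [0.64671 0.17358 0.1063 ] op 0.2018 op_mm 17.56056293860466 M [ 0.33  -0.032 -0.003]
```

Call:
send_rows([
  [0,0,0,0,0,0,0.65],
  [0,0,0,0,0,0,0.65],
])

```text
time_s: 10.68
position: [0.6467, 0.1736, 0.1063]
tcp_rot: [[1.0, 0.03, -0.0], [0.03, -1.0, 0.0], [0.0, -0.0, -1.0]]
force: [0.8, 1.8, 0.5]
opening: 0.195
```

```bash
python3 f.py
```

```text
10.925 F [-0.01  1.93  0.06] sd [0.35 0.54 0.31] P [0.6467  0.17358 0.1063 ] op 0.1959 op_mm 17.040531563243952 M [ 0.403 -0.006 -0.017]
```

Call:
send_rows([
  [0,0,0,0,0,0,0.8],
  [0,0,0,0,0,0,1],
  [0,0,0,0,0,0,1],
])

```text
time_s: 11.3
position: [0.6467, 0.1735, 0.1063]
tcp_rot: [[1.0, 0.03, -0.0], [0.03, -1.0, 0.0], [-0.0, -0.0, -1.0]]
force: [-0.2, 1.3, 0.3]
opening: 0.195
```

```bash
python3 f.py
```

```text
11.55 F [-0.12  1.88  0.23] sd [0.16 0.42 0.31] P [0.6467  0.17358 0.1063 ] op 0.1988 op_mm 17.295617138205746 M [ 0.416  0.107 -0.008]
```

Call:
send_rows([
  [0,0,-0.1,0,0,0,1],
  [0,0,-0.1,0,0,0,1],
  [0,0,-0.1,0,0,0,1],
])

```text
time_s: 11.92
position: [0.6462, 0.1735, 0.1135]
tcp_rot: [[1.0, 0.03, -0.001], [0.03, -1.0, -0.0], [-0.001, 0.0, -1.0]]
force: [0.1, 2.2, -2.6]
opening: 0.196
```

Call:
send_rows([
  [0,0,-0.15,0,0,0,1],
  [0,0,-0.15,0,0,0,1],
  [0,0,-0.2,0,0,0,1],
  [0,0,-0.2,0,0,0,1],
  [0,0,-0.4,0,0,0,1],
  [0,0,-0.8,0,0,0,1],
  [0,0,-0.8,0,0,0,1],
])

```text
time_s: 12.8
position: [0.6468, 0.1734, 0.1824]
tcp_rot: [[1.0, 0.03, 0.0], [0.03, -1.0, -0.0], [0.0, 0.0, -1.0]]
force: [-0.0, -0.1, -2.5]
opening: 0.194
```

```bash
python3 f.py
```

```text
13.05 F [ 0.4  -0.04 -1.61] sd [0.24 0.38 1.04] P [0.64767 0.17354 0.18324] op 0.1939 op_mm 16.865456405027842 M [-0.018  0.065  0.046]
```

Call:
send_rows([
  [-0.14,0.95,0,0,0,0,1],
  [-0.14,0.95,0,0,0,0,1],
  [-0.14,0.95,0,0,0,0,1],
  [-0.14,0.95,0,0,0,0,1],
  [-0.14,0.95,0,0,0,0,1],
  [-0.14,0.95,0,0,0,0,1],
  [-0.14,0.95,0,0,0,0,1],
  [-0.14,0.95,0,0,0,0,1],
  [-0.14,0.95,0.4,0,0,0,1],
  [-0.12,1.0,0.4,0,0,0,1],
  [0,0,0.4,0,0,0,1],
  [0,0,0,0,0,0,1],
])

```text
time_s: 14.55
position: [0.6183, -0.0663, 0.1503]
tcp_rot: [[1.0, 0.029, -0.003], [0.029, -1.0, 0.001], [-0.003, -0.001, -1.0]]
force: [0.2, 0.2, -1.1]
opening: 0.196
```

```bash
python3 f.py
python3 - <<'E'
from h import *
for n in ["scene","top"]:
    c=vision.capture(n); np.savez(f"{n}2.npz",**c)
S=dict(np.load("scene2.npz")); T=dict(np.load("top2.npz"))
def crop(c,x0,y0,w,h,k,f): cv2.imwrite(f,cv2.resize(np.ascontiguousarray(c["img"][y0:y0+h,x0:x0+w,::-1]),None,fx=k,fy=k,interpolation=cv2.INTER_CUBIC))
crop(S,195,170,130,100,6,"pics/s2.png"); crop(T,220,100,110,90,6,"pics/t2.png")
E
```

```text
14.8 F [ 0.28  0.59 -1.93] sd [0.61 0.39 0.47] P [ 0.61955 -0.0656   0.15148] op 0.2004 op_mm 17.431103561090186 M [-0.013  0.014 -0.021]
```

View pics/s2.png

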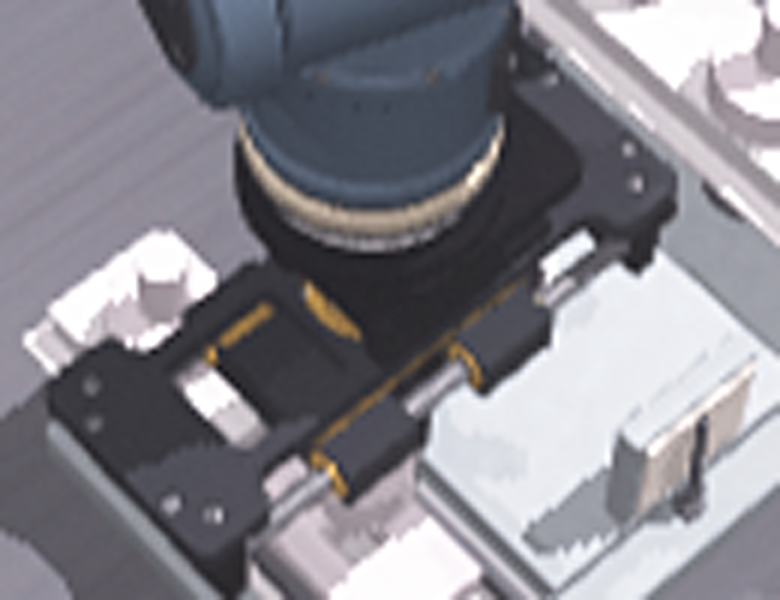

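View pics/t2.png

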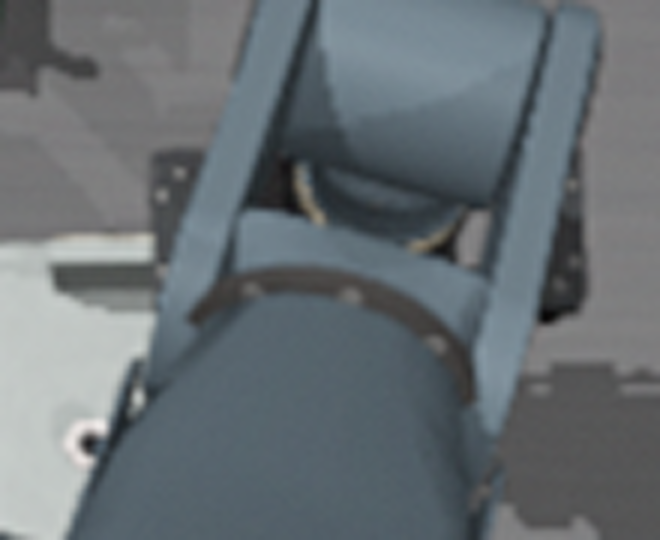

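Both views hide the weight under the gripper, so I'll lower it gently by feel over the measured socket position.

Call:
send_rows([
  [0,0.03,0.4,0,0,0,1],
  [0,0,0.3,0,0,0,1],
  [0,0,0.2,0,0,0,1],
  [0,0,0.04,0,0,0,1],
  [0,0,0,0,0,0,1],
])

```text
time_s: 15.52
position: [0.6196, -0.067, 0.1277]
tcp_rot: [[1.0, 0.03, 0.0], [0.03, -1.0, 0.0], [0.0, -0.0, -1.0]]
force: [0.7, -0.4, -1.7]
opening: 0.198
```

```bash
python3 f.py
```

```text
15.775 F [ 0.05  0.16 -1.73] sd [0.22 0.63 0.5 ] P [ 0.61972 -0.06699  0.12804] op 0.1963 op_mm 17.074883694504628 M [0.063 0.003 0.005]
```

Call:
send_rows([
  [0,0,0.04,0,0,0,1],
  [0,0,0.04,0,0,0,1],
  [0,0,0.04,0,0,0,1],
  [0,0,0.04,0,0,0,1],
  [0,0,0,0,0,0,1],
])

```text
time_s: 16.4
position: [0.6194, -0.0669, 0.1236]
tcp_rot: [[1.0, 0.03, -0.0], [0.03, -1.0, 0.0], [-0.0, -0.0, -1.0]]
force: [0.0, 0.0, -2.3]
opening: 0.194
```

```bash
python3 f.py
```

```text
16.65 F [-0.32  0.27 -2.  ] sd [0.44 0.29 0.41] P [ 0.61953 -0.06691  0.1238 ] op 0.1974 op_mm 17.17696340689511 M [ 0.073  0.029 -0.014]
```

Call:
send_rows([
  [0,0,0.04,0,0,0,1],
  [0,0,0.04,0,0,0,1],
  [0,0,0.04,0,0,0,1],
  [0,0,0,0,0,0,1],
])

```text
time_s: 17.15
position: [0.6194, -0.0669, 0.1207]
tcp_rot: [[1.0, 0.03, -0.0], [0.03, -1.0, 0.0], [-0.0, -0.0, -1.0]]
force: [-0.8, 0.1, -2.7]
opening: 0.194
```

```bash
python3 f.py
```

```text
17.4 F [ 0.12  0.13 -2.32] sd [0.48 0.67 0.45] P [ 0.61952 -0.0669   0.12078] op 0.199 op_mm 17.31136837319576 M [0.06  0.064 0.013]
```

Call:
send_rows([
  [0,0,0.05,0,0,0,1],
  [0,0,0.05,0,0,0,1],
  [0,0,0.05,0,0,0,1],
  [0,0,0.05,0,0,0,1],
  [0,0,0.05,0,0,0,1],
  [0,0,0,0,0,0,1],
])

```text
time_s: 18.15
position: [0.6194, -0.0669, 0.1144]
tcp_rot: [[1.0, 0.03, -0.0], [0.03, -1.0, 0.0], [-0.0, -0.0, -1.0]]
force: [-0.3, 1.1, -2.5]
opening: 0.203
```

```bash
python3 f.py
```

```text
18.4 F [-0.24 -0.13 -1.84] sd [0.2  0.47 0.53] P [ 0.61948 -0.06689  0.11453] op 0.1978 op_mm 17.207094963374576 M [ 0.073  0.069 -0.047]
```

Call:
send_rows([
  [0,0,0.04,0,0,0,1],
  [0,0,0.04,0,0,0,1],
  [0,0,0.04,0,0,0,1],
  [0,0,0,0,0,0,1],
])

```text
time_s: 18.9
position: [0.6196, -0.0669, 0.1116]
tcp_rot: [[1.0, 0.03, 0.0], [0.03, -1.0, -0.0], [0.0, 0.0, -1.0]]
force: [0.2, 0.9, -1.2]
opening: 0.193
```

```bash
python3 f.py
```

```text
19.15 F [ 0.01  0.48 -0.61] sd [0.51 0.47 0.3 ] P [ 0.61962 -0.06689  0.11167] op 0.1986 op_mm 17.280832476825225 M [ 0.078 -0.015 -0.038]
```

Call:
send_rows([
  [0,0,0.03,0,0,0,1],
  [0,0,0.03,0,0,0,1],
  [0,0,0,0,0,0,1],
])

```text
time_s: 19.52
position: [0.6196, -0.0669, 0.1101]
tcp_rot: [[1.0, 0.03, 0.0], [0.03, -1.0, 0.0], [0.0, -0.0, -1.0]]
force: [-0.3, 1.1, 0.7]
opening: 0.197
```

```bash
python3 f.py
```

```text
19.775 F [-0.35  0.9   0.69] sd [0.48 0.44 0.39] P [ 0.61962 -0.06691  0.11015] op 0.196 op_mm 17.05488708956112 M [ 0.223 -0.021 -0.028]
```

Call:
send_rows([
  [0,0,-0.02,0,0,0,0.6],
  [0,0,0,0,0,0,0.5],
  [0,0,0,0,0,0,0.3],
  [0,0,0,0,0,0,0.1],
  [0,0,0,0,0,0,0.1],
])

```text
time_s: 20.4
position: [0.6195, -0.067, 0.1105]
tcp_rot: [[1.0, 0.03, -0.0], [0.03, -1.0, -0.0], [-0.0, 0.0, -1.0]]
force: [-0.7, -0.1, -0.3]
opening: 0.426
```

```bash
python3 f.py
```

```text
20.65 F [-0.18 -0.11  0.34] sd [0.15 0.19 0.23] P [ 0.61952 -0.06694  0.11054] op 0.4466 op_mm 38.85549882383804 M [ 0.023 -0.02   0.015]
```

Released, with no residual force. Next I'll lift straight up and clear the view.

Call:
send_rows([
  [0,0,-0.2,0,0,0,0.1],
  [0,0,-0.5,0,0,0,0.1],
  [0,0,-1,0,0,0,0.1],
  [0,0,-1,0,0,0,0.1],
  [0,0,-1,0,0,0,0.1],
  [0,0,-1,0,0,0,0.1],
  [-1,1,0,0,0,0,0.1],
  [-1,1,0,0,0,0,0.1],
  [-1,1,0,0,0,0,0.1],
  [-1,1,0,0,0,0,0.1],
  [-1,1,0,0,0,0,0.1],
  [-1,1,0,0,0,0,0.1],
])

```text
time_s: 22.15
position: [0.4736, -0.2224, 0.2292]
tcp_rot: [[1.0, 0.031, 0.001], [0.031, -1.0, -0.001], [0.001, 0.001, -1.0]]
force: [0.2, 0.3, -0.8]
opening: 0.454
```

Call:
send_rows([
  [-0.6,1,0,0,0,0,0.1],
  [-0.6,1,0,0,0,0,0.1],
  [-0.6,1,0,0,0,0,0.1],
  [-0.6,1,0,0,0,0,0.1],
  [-0.6,1,0,0,0,0,0.1],
  [-0.2,1,0,0,0,0,0.1],
  [-0.2,1,0,0,0,0,0.1],
  [-0.2,1,0,0,0,0,0.1],
  [0,0,0,0,0,0,0.1],
])

```text
time_s: 23.28
position: [0.3905, -0.4264, 0.2281]
tcp_rot: [[1.0, 0.029, 0.001], [0.029, -1.0, -0.001], [0.001, 0.001, -1.0]]
force: [-0.6, 1.0, 0.4]
opening: 0.451
```

Run:
```python
from h import *
for n in ["scene","top"]:
    c=vision.capture(n); np.savez(f"{n}3.npz",**c)
    w=cloud(c)
    for p,cx,cy in (("A",.577,.17),("B",.585,-.07)):
        m=(abs(w[...,1]-cy)<.033)&(abs(w[...,0]-cx)<.11)&(abs(w[...,2]-.085)<.008); print(n,p,"pan z median",np.median(w[m][:,2]).round(4),m.sum())
    for t,x,y in (("a_front",.507,.168),("a_mid",.577,.17),("a_back",.646,.171),("b_front",.516,-.072),("b_slot",.619,-.0687)):
        m=(abs(w[...,0]-x)<.025)&(abs(w[...,1]-y)<.025)&(w[...,2]>.085+.048)
        if m.sum()<5: print(t,"no knob"); continue
        vv,uu=np.where(m); print(t,m.sum(),"top z",np.median(w[m][:,2]).round(4),"ctr",np.round(ray_z(c,uu.mean(),vv.mean(),.141),4))
s=status.read_state(); print(s["time_s"],s["position"])
S=dict(np.load("scene3.npz")); T=dict(np.load("top3.npz"))
def crop(c,x0,y0,w,h,k,f): cv2.imwrite(f,cv2.resize(np.ascontiguousarray(c["img"][y0:y0+h,x0:x0+w,::-1]),None,fx=k,fy=k,interpolation=cv2.INTER_CUBIC))
crop(S,195,140,180,145,4,"pics/s3.png"); crop(T,180,120,115,85,6,"pics/t3.png")
```

```text
scene A pan z median 0.0841 1374
scene B pan z median 0.0836 1339
a_front 52 top z 0.1399 ctr [0.5075 0.1667 0.141 ]
a_mid 56 top z 0.1395 ctr [0.5775 0.1679 0.141 ]
a_back no knob
b_front 59 top z 0.1398 ctr [ 0.517  -0.0721  0.141 ]
b_slot 66 top z 0.1397 ctr [ 0.6199 -0.07    0.141 ]
top A pan z median 0.0845 840
top B pan z median 0.0841 655
a_front 31 top z 0.1403 ctr [0.5069 0.1675 0.141 ]
a_mid 29 top z 0.1397 ctr [0.5759 0.1694 0.141 ]
a_back no knob
b_front 31 top z 0.1401 ctr [ 0.5159 -0.0719  0.141 ]
b_slot 29 top z 0.1407 ctr [ 0.6189 -0.0697  0.141 ]
23.375 [ 0.39036967 -0.42366924  0.22781093]
```

View pics/s3.png

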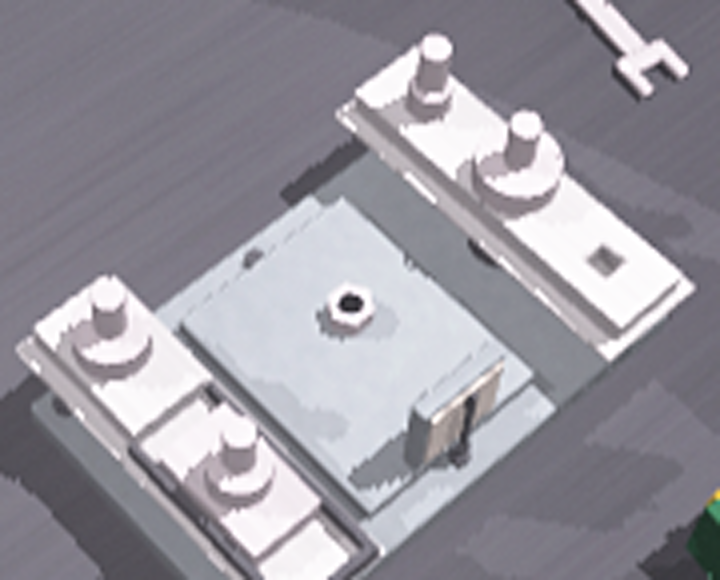

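View pics/t3.png

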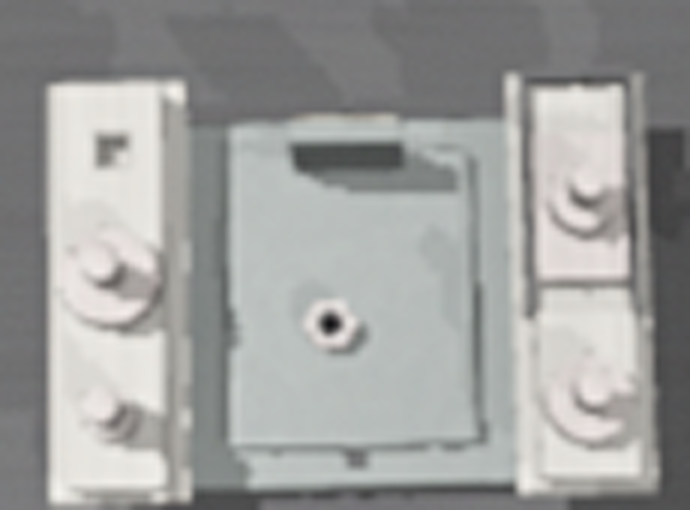

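The 200 g weight stands upright in the slide block. All four knob tops are at the same height (about 0.140 m), both pans measure about 0.084 m, the needle is upright, and the nut hasn't moved. I'm handing in.

```bash
python3 -c "
from h import *
print(bot.hand_in())"
```

```text
the job is handed in; nothing more can be done
None
```

I moved the 200 g weight from the back socket of the left pan into the slide block's socket on the right pan, and handed the job in at about 23.4 s. `hand_in` reported no verdict.

**How it went:** I closed the gripper in small steps, shifting it about 2.5 mm in y because the force readings showed it was off centre. The side force on the tool read at most about 2.5 N. I found the socket by sight, about 102.6 mm behind the front socket, and the spigot went in at the first try. The tool read under 1 N against the pan when it seated.

**Last checks, from both cameras:**
- **Knob heights:** all four knob tops read 139.5–140.7 mm, so the weights are fully home and upright.
- **Level:** the pans read 84.1–84.5 mm (left) and 83.6–84.1 mm (right). They agree to about 0.5 mm, and the needle is upright.
- **Other things:** the nut is where it was. I did not re-measure the bolt, spanner or shim disc, but nothing was moved near them.
- **Arm:** it stood clear, touching nothing.

**Disagreements:**
- **Position in y:** the cameras and the touch readings differed by about 2.5 mm at the grasp, which is about what the calibration allows.
- **Grip opening:** it read about 17 mm on the 18 mm knob.

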